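# Stack the tote tray on its mate, lugs in the sockets

### The job

Take the blue tote tray off its sloped stand by its wooden carrying bar and stack it, level, on the grey lower tray so that all four corner lugs drop into the sockets and it sits fully home, flush on the black socket frame. The frame is clamped a few millimetres off-centre, so feel for the sockets gently instead of forcing or dropping the tray. Leave the glue bottle, the tin and the sanding sponge alone.

Things in the scene. Friction and masses are not known exactly. Their poses are not given: they have to be found in the camera images.
- tray: Loose blue open tote tray, about 0.45 kg, 110 (x) by 150 (y) mm, walls 34 mm high. Origin: centre of its underside, z up through it. Below it four square lugs 14x14 mm, 12 mm long, almost sharp-edged, centred at x=+-42, y=+-62 mm. Either way round fits. At first it stands on its lugs on the stand, its x axis rising 25 degrees away from the robot.
- tray_bar (a point): Centre of the tray's fixed wooden carrying bar, 66 mm above the tray's origin; axes as the tray's. The bar is 20 mm wide (along x), 28 mm tall and runs along y, 139 mm free between the end panels (which rise to 80 mm above the tray's origin, 36 mm wide); its underside is 18 mm above the tray walls' top.
- stand: Fixed plywood stand, face 124 x 160 mm sloping down towards the robot by 25 degrees, with a lip 8 mm high along the lower edge, on which the tray's two lower lugs rest. Origin: centre of its footprint on the bench; x points uphill, y along the lip. The middle of the face is 100 mm above the bench, its upper edge 126 mm.
- lower: Fixed grey open lower tray, 122 (x) by 162 (y) by 55 mm, yawed, with a black socket frame on its rim. Origin: centre of its underside, on the bench; z up. Seated, the tray's origin is 74 mm above this origin; while its lugs stand on the frame beside the sockets, 86 mm.
- lower_top (a point): Point over the middle of the lower tray, level with the frame's flat top (74 mm up). The frame has 4 blind square sockets, 18 mm wide, sharp-edged, 13.5 mm deep, at x=+-42, y=+-62 mm from its own centre, in 31 mm corner pads. It is parallel to the lower tray but clamped up to 6 mm off this point in x and in y, differently each time; rigid below 100 N.
- glue_bottle: Loose cream squeeze bottle with a red tip, 56 mm across, 168 mm high, standing behind the work near the middle. Origin: centre of its base.
- brad_tin: Loose low round white tin with a green lid, 57 mm across, 28 mm high, between the stand and the lower tray. Origin: centre of its base.
- sanding_block: Loose tan sanding sponge, 40 x 70 x 26 mm, lying between the stand and the lower tray, nearer the robot. Origin: centre of its underside.

How it is judged:
By the outcome, as a careful person would: the job done as asked, in the order asked, and still so for the second after the job is handed in, with the robot touching nothing.
It also fails if it takes over 67 s, if anything falls off the work surface, if the arm or the gripper's body presses on something with over 40 N, if the wrist force passes 120 N, or if a joint passes its speed limit or range.

### The arm

A 6-joint arm with a two-finger parallel gripper is mounted at the origin on a cart in front of the work surface, level with it; the furniture and walls round the work are solid. World frame = base frame: x ahead of the robot, y to its left, z up, the work surface at z = 0. Lengths are in m, angles in rad, forces in N, time in s.
With the tool pointing down it reaches from about 0.375 to 0.9 m from the base axis. Payload 3.1 kg.
Tool frame: the origin (TCP) lies on the centre line of the jaws, within the pads' length; the fingertips stand robot.tip_reach ahead of it and the grasp point (between the pads) is the TCP (robot.tip_reach is the distance from the TCP to the fingertips, in m); z points along the fingers, y is the direction in which the jaws open and shut (so a half turn about z gives the same grasp; the last joint's range is limited). The gripper opens to 87 mm and grips with 3 to 60 N. Pads are 19 mm wide; open, the fingers measure 117 mm over their backs; the gripper's body (75 mm by 190 mm) begins 51 mm behind the grasp point.
Start: joints at [1.004, 0.527, 1.433, -0, 1.181, -0.178], TCP at [0.237, 0.578, 0.242] pointing down, gripper open.
Joint ranges: [-3.08, 3.08], [-0.75, 2.2], [0.22, 2.44], [-1.43, 4.57], [0, 2.65], [-2.85, 2.85]. Speed limits (rad/s): [2.79, 2.79, 3.14, 3.14, 3.14, 3.14].

### API

Orientations are given as a unit quaternion [x, y, z, w].
In Python, from rig import telemetry, viewer, robot gives the robot as it stands. The module is installed in compiled form; this text tells all that it offers.
- The arm moves only by the tool step_arm, never from a script. Its argument "targets" is a list of rows, each an object of numbers: "dx", "dy", "dz": the shift along the tool's x, y, z in m; "rx", "ry", "rz": the turn, a rotation vector about the tool's x, y, z in degrees. In form: [{"dx": .., "dy": .., "dz": .., "rx": .., "ry": .., "rz": ..}, ...]. A call has exactly 5 rows; each row is the pose to reach, as a shift and turn from the pose measured when the call began, along the tool's axes at that moment; what a row does not reach only later rows make up. A row lasts 1/8 s, in which the tool goes at most 62.5 mm and 10.7 degrees, less where a joint would pass 70% of its speed; a pose out of reach is approached as far as the arm can. A call with a gripper value outside its range is refused whole. "gripper" is the opening, from 0 (shut) to 1 (fully open), set as the call begins (left out, the last holds). The fingers move at their own pace and stop on an object; "force" is the grip in N (left out, the last holds). Time passes only in rows, so rows that repeat a pose let the fingers close, or fill a call up. It gives the time, the measured TCP pose, the force and the opening at its end, in the units of the state.
- telemetry.get_obs(): the state, without advancing time (a new reading comes with each control period).
- viewer.camera(name): name is "scene" or "top"; returns a dict with "img" (420x560x3 uint8, blue, green, red), "depth" (420x560 float32, m along the optical axis (not along the pixel's ray), 0 where there is no reading), "K" (3x3 intrinsics, pixels), "k1" (the pictures are not rectified: a ray, as slopes to the right and down, at radius r is drawn at 1 + k1 r^2 times it, then the intrinsics apply), "R" (3x3) and "t" (3): a world point X has camera coordinates R X + t. Camera axes: x right, y down, z forward; pixel columns grow to the right and rows downward; lengths in m; the calibration is good to about 2 mm. A picture is of the moment at which its call begins.
- robot.hand_in(): hands the job in, once; it reports no verdict.
The state is a dict: "time": time; "q": joint angles; "joint_velocities": joint speeds; "joint_torque": joint torques, N m; "position": TCP position; "tool_rot": TCP orientation; "ft_force": force on the tool from outside, world axes, zero at the start; "moment": the same for the moment, N m; "grip_width": finger opening in m.
Only numpy, scipy, OpenCV 4.12 (cv2) and the standard library are available. Lean on these libraries where they do the work, as an engineer would, in place of code of your own. Each camera call takes 0.05 s, during which the arm holds its last target.

## Working session

There is one attempt and no reset: what is moved stays moved. The work goes in short steps, Python scripts to look and compute and a tool call to move; the robot and the scene stay as the last step left them, time stands still between calls to the robot, and variables do not carry over. Pictures are saved under pics/ and viewed, and the job is handed in when it is done.

Besides the shell and the picture viewer there is one more tool, called after ">>>" as a command line: name --argument value ..., lists and objects as JSON in quotes. step_arm: Moves the arm, as the interface text tells. Its arguments: {"type":"object","properties":{"targets":{"type":"array"},"gripper":{"type":"number"},"force":{"type":"number"}},"required":["targets"]}

```bash
mkdir -p pics; cat > h.py <<'E'
import numpy as np, cv2
from rig import telemetry, viewer, robot
from scipy.spatial.transform import Rotation as Rn
def shot(name,fn):
    c=viewer.camera(name); cv2.imwrite('pics/'+fn+'.png',c['img']); np.savez('pics/'+fn+'.npz',**{k:np.array(v) for k,v in c.items()}); return c
def load(fn): return dict(np.load('pics/'+fn+'.npz'))
def und(c,uv):
    K=c['K'];d=np.array([float(c['k1']),0,0,0,0])
    return cv2.undistortPoints(np.array(uv,float).reshape(-1,1,2),K,d).reshape(-1,2)
def px(c,u,v,depth=None):
    s=und(c,[u,v])[0]
    z=c['depth'][int(round(v)),int(round(u))] if depth is None else depth
    return c['R'].T@(np.array([s[0]*z,s[1]*z,z])-c['t'])
def pz(c,u,v,z):
    s=und(c,[u,v])[0]; d=c['R'].T@np.array([s[0],s[1],1]); o=-c['R'].T@c['t']
    return o+d*(z-o[2])/d[2]
def cloud(c):
    h,w=c['depth'].shape; uu,vv=np.meshgrid(np.arange(w),np.arange(h))
    s=und(c,np.stack([uu,vv],-1).reshape(-1,2)); z=c['depth'].reshape(-1)
    P=(np.c_[s*z[:,None],z]-c['t'])@c['R']
    P[z==0]=np.nan
    return P.reshape(h,w,3)
def proj(c,X):
    x=np.atleast_2d(X)@c['R'].T+c['t']; s=x[:,:2]/x[:,2:]; r2=(s**2).sum(1,keepdims=True); s=s*(1+float(c['k1'])*r2)
    return s*[c['K'][0,0],c['K'][1,1]]+[c['K'][0,2],c['K'][1,2]]
E
python3 - <<'E'
from h import *
print(telemetry.get_obs(), robot.tip_reach)
for n in('scene','top'):
    c=shot(n,n+'0'); print(c['K'],c['k1'],-c['R'].T@c['t'],c['R'])
E
```

```text
{'time': 0.0, 'q': array([ 1.00349871e+00,  5.28507142e-01,  1.43389969e+00, -2.03971013e-05,
        1.18137573e+00, -1.78503795e-01]), 'joint_velocities': array([ 0.00020753,  0.00046778, -0.00082501,  0.00026223, -0.00187733,
       -0.00280258]), 'joint_torque': array([-3.29592667e-04, -4.40043390e+01, -1.76591223e+01,  6.31129090e-02,
        5.81574161e-02, -1.71666165e-04]), 'position': array([0.23652449, 0.57777265, 0.24054724]), 'tool_rot': array([ 1.93170918e-01,  9.81164511e-01, -1.02313923e-03, -3.90129481e-04]), 'ft_force': array([-1.09258251, -0.14425353,  0.32816377]), 'moment': array([-0.01846358, -0.02165177,  0.05128918]), 'grip_width': 0.08726629346265169} 0.019
[[413.1785949    0.         279.5252187 ]
 [  0.         413.1785949  207.02289435]
 [  0.           0.           1.        ]] -0.0947786629094021 [ 0.13285785 -0.36402718  0.78571804] [[ 0.69490643 -0.71908971 -0.00387863]
 [-0.5487634  -0.52680712 -0.64910168]
 [ 0.46471905  0.45319338 -0.76069177]]
[[439.61171902   0.         277.09437108]
 [  0.         439.61171902 204.46790991]
 [  0.           0.           1.        ]] -0.042298813099974464 [0.46013227 0.0163219  0.95493467] [[ 0.00280075 -0.99984301  0.01749577]
 [-0.99540903 -0.00446134 -0.09560838]
 [ 0.09567143 -0.01714767 -0.99526526]]
```

View pics/scene0.png

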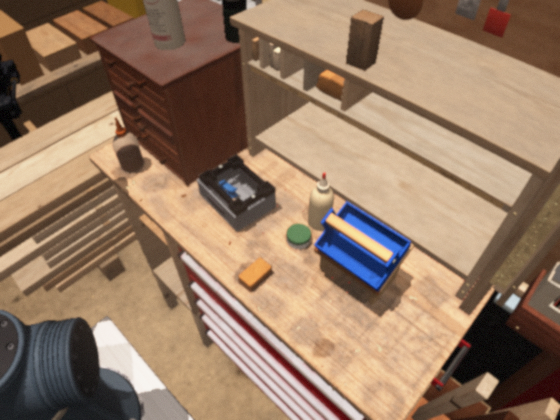

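View pics/top0.png

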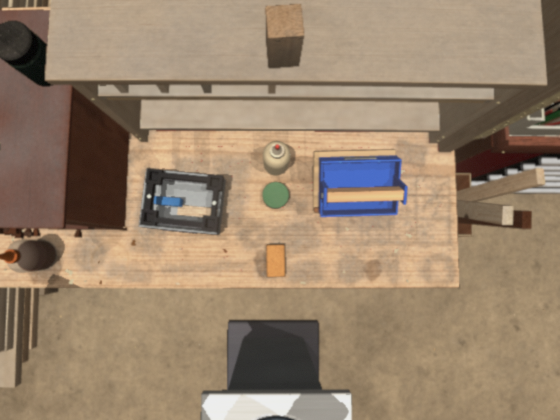

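Scene: blue tray on stand at the right in top view (~360,187), lower tray left (~183,201), tin (276,195), bottle (277,155), sponge (275,260). Now crops.

```bash
python3 - <<'E'
from h import *
c=load('top0');s=load('scene0')
def crop(c,x0,x1,y0,y1,f,n): cv2.imwrite('pics/'+n+'.png',cv2.resize(c['img'][y0:y1,x0:x1],None,fx=f,fy=f,interpolation=cv2.INTER_CUBIC))
crop(c,125,240,155,245,6,'c1'); crop(c,305,420,140,230,6,'c2')
crop(s,190,285,150,235,7,'c3'); crop(s,305,420,190,295,5,'c4')
P=cloud(c)
for u,v in [(340,196),(365,196),(390,196),(360,180),(360,165),(360,208),(360,215),(155,180),(183,201),(276,195),(275,260),(250,270),(277,152),(300,115),(300,90)]: print(u,v,P[v,u].round(4))
E
```

```text
340 196 [ 0.5502 -0.109   0.1802]
365 196 [ 0.55   -0.1529  0.1841]
390 196 [ 0.5507 -0.1987  0.1804]
360 180 [ 0.589  -0.1585  0.1167]
360 165 [ 0.616  -0.1563  0.1295]
360 208 [ 0.5367 -0.1625  0.0933]
360 215 [ 0.521  -0.1572  0.1176]
155 180 [0.5958 0.2523 0.0581]
183 201 [0.5578 0.2036 0.0075]
276 195 [0.5698 0.0027 0.025 ]
275 260 [0.4322 0.0044 0.0235]
250 270 [nan nan nan]
277 152 [0.6373 0.0028 0.1425]
300 115 [ 0.7325 -0.0461  0.0662]
300 90 [ 0.7031 -0.0303  0.2928]
```

View pics/c1.png

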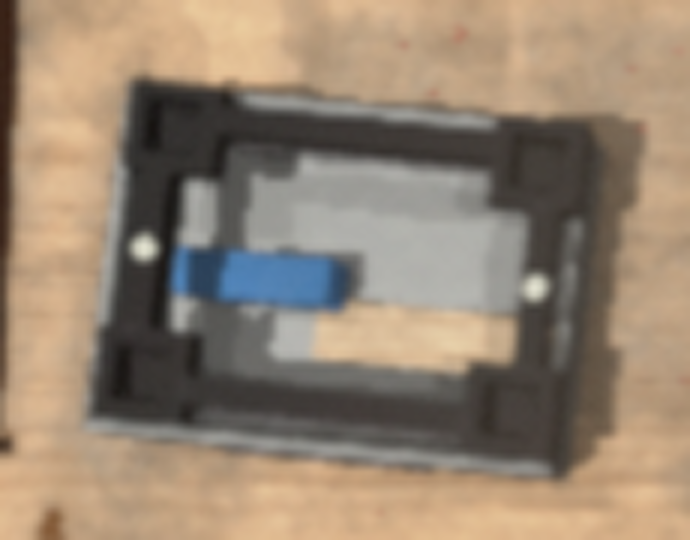

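View pics/c2.png

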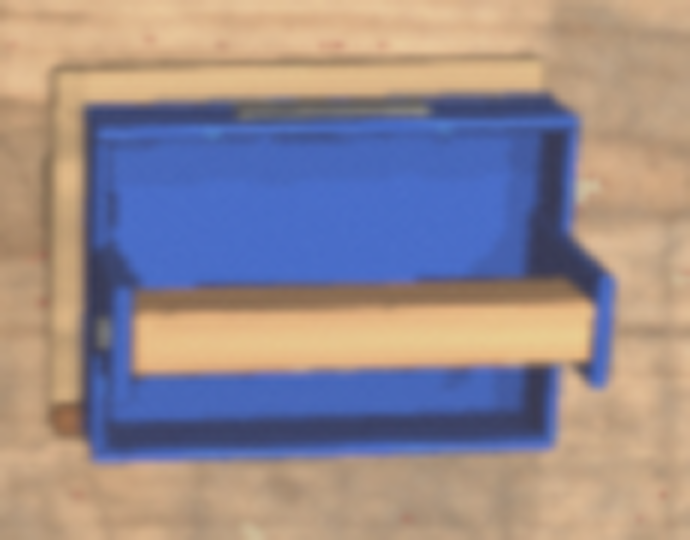

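View pics/c3.png

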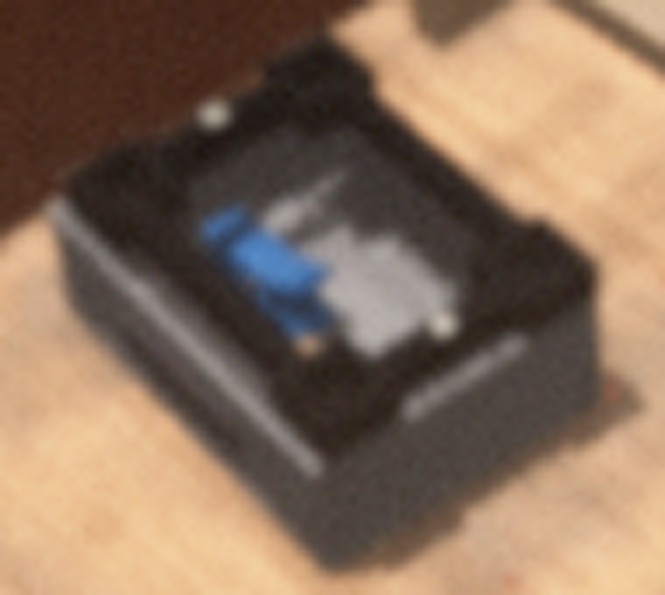

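View pics/c4.png

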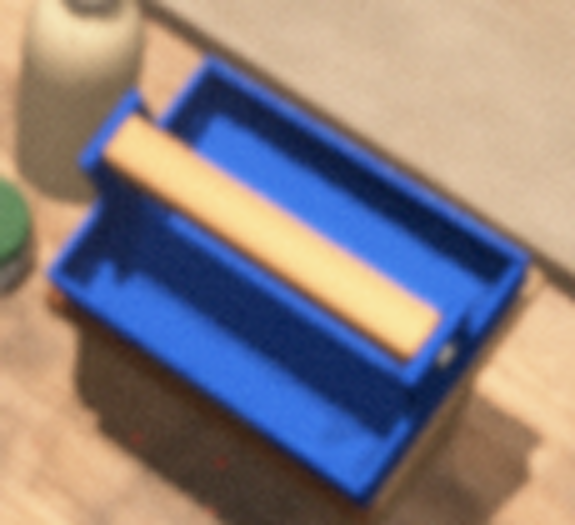

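```bash
python3 - <<'E'
from h import *
c=load('top0')
def crop(c,x0,x1,y0,y1,f,n,g):
    im=cv2.resize(c['img'][y0:y1,x0:x1],None,fx=f,fy=f,interpolation=cv2.INTER_CUBIC).astype(float)
    im=np.clip(im*g,0,255).astype(np.uint8); 
    for k in range(0,x1-x0,10): cv2.line(im,(k*f,0),(k*f,6),(255,255,255),1); cv2.putText(im,str(x0+k),(k*f,16),0,.35,(255,255,255))
    for k in range(0,y1-y0,10): cv2.line(im,(0,k*f),(6,k*f),(255,255,255),1); cv2.putText(im,str(y0+k),(8,k*f+4),0,.35,(255,255,255))
    cv2.imwrite('pics/'+n+'.png',im)
crop(c,137,229,164,236,8,'d1',2.8)
d=c['depth'][164:236,137:229].copy(); m=d>0
print(np.percentile(d[m],[1,10,50,90]))
P=cloud(c)[164:236,137:229,2]; im=np.nan_to_num(np.clip((P-.04)/.04,0,1)*255).astype(np.uint8)
cv2.imwrite('pics/d2.png',cv2.applyColorMap(cv2.resize(im,None,fx=8,fy=8,interpolation=0),cv2.COLORMAP_JET))
E
```

```text
[0.87723541 0.88246721 0.94675314 0.96261641]
```

View pics/d1.png

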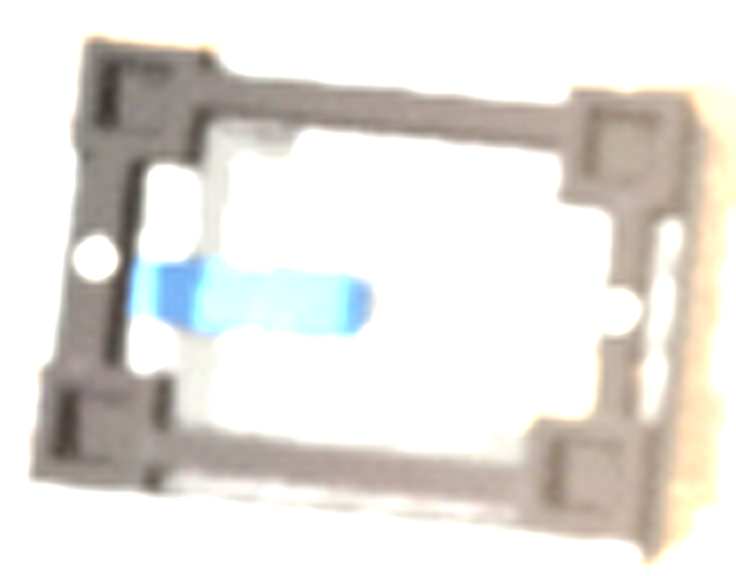

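View pics/d2.png

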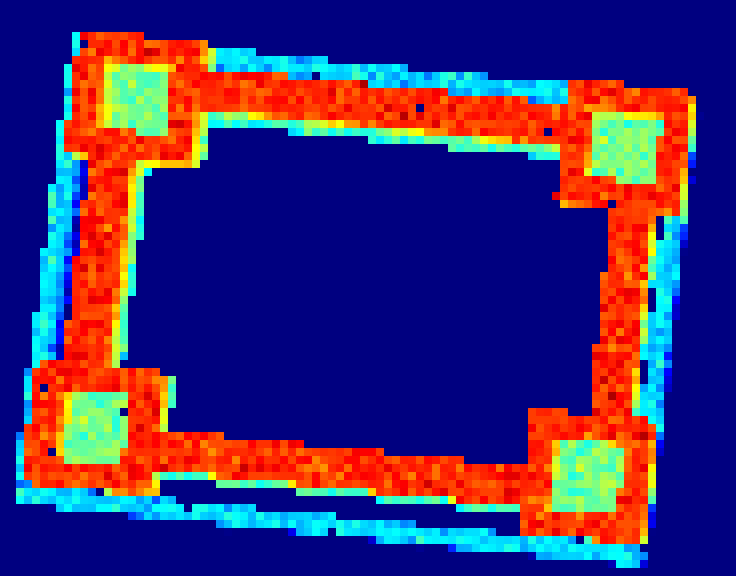

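```bash
cat > fit.py <<'E'
from h import *
from scipy.optimize import minimize, least_squares
def fit_frame(c):
    P=cloud(c); h,w=P.shape[:2]
    uu,vv=np.meshgrid(np.arange(137,229),np.arange(160,240)); 
    s=und(c,np.stack([uu,vv],-1).reshape(-1,2)); d=np.c_[s,np.ones(len(s))]@c['R']; o=-c['R'].T@c['t']
    Z=P[160:240,137:229,2].reshape(-1)
    top=(Z>0.0675)
    zt=np.median(Z[top]); 
    X=o+d*((0.074-o[2])/d[:,2])[:,None]
    def lab(p,soft=0.001):
        cs,sn=np.cos(p[2]),np.sin(p[2]); q=(X[:,:2]-p[:2])@np.array([[cs,-sn],[sn,cs]])
        q=np.abs(q); a=np.abs(q-[.042,.062]).max(1)
        sock=1/(1+np.exp((a-.009)/soft)); pad=1/(1+np.exp((a-.0155)/soft))
        near=a<.013
        return sock,near
    def cost(p):
        sock,near=lab(p)
        m=near&np.isfinite(Z)
        return ((sock[m]-(~top[m]))**2).sum()/max(m.sum(),1)
    best=min((minimize(cost,[x0,y0,a],method='Nelder-Mead',options=dict(initial_simplex=np.array([[x0,y0,a],[x0+.006,y0,a],[x0,y0+.006,a],[x0,y0,a+.05]]),xatol=1e-5,fatol=1e-7)) for x0 in(.55,.556,.562) for y0 in (.2,.206,.212) for a in(-.15,-.08,.08,.15)),key=lambda r:r.fun)
    return best.x,best.fun,zt
def boxd(q,c,h):
    e=np.abs(q-c)-h; return np.linalg.norm(np.maximum(e,0),axis=1)+np.minimum(e.max(1),0)
def sdf(q):
    t=.003
    B=[((0,0,.002),(.055,.075,.002)),((.055-t/2,0,.017),(t/2,.075,.017)),((-.055+t/2,0,.017),(t/2,.075,.017)),
       ((0,.075-t/2,.017),(.055,t/2,.017)),((0,-.075+t/2,.017),(.055,t/2,.017)),((0,0,.066),(.010,.0695,.014)),
       ((0,.072,.04),(.018,.0025,.04)),((0,-.072,.04),(.018,.0025,.04))]
    return np.min([boxd(q,np.array(c),np.array(h)) for c,h in B],axis=0)
def fit_tray(Q,p0,free=(0,1,2,3,4,5)):
    free=list(free)
    def f(x):
        p=np.array(p0,float); p[free]=x
        R=Rn.from_euler('ZYX',p[3:]).as_matrix()
        return sdf((Q-p[:3])@R)
    r=least_squares(f,np.array(p0,float)[free],loss='soft_l1',f_scale=.002,x_scale=[[.01,.01,.01,.1,.1,.1][i] for i in free])
    p=np.array(p0,float); p[free]=r.x; return p,np.median(np.abs(r.fun))
def tray_pts(c,box):
    P=cloud(c).reshape(-1,3); im=c['img'].reshape(-1,3); hsv=cv2.cvtColor(c['img'],cv2.COLOR_BGR2HSV).reshape(-1,3)
    blue=(hsv[:,0]>100)&(hsv[:,0]<130)&(hsv[:,1]>120)
    lo,hi=box; inb=((P>lo)&(P<hi)).all(1)
    return P[inb&blue],P[inb]
E
python3 - <<'E'
from fit import *
c=load('top0');s=load('scene0')
print('frame',fit_frame(c))
# lower tray itself corners: skip
for nm,C in(('top',[c]),('scene',[s]),('both',[c,s])):
    Q=[]
    for k in C:
        b,a=tray_pts(k,(np.array([.47,-.27,.085]),np.array([.66,-.05,.25])))
        bar=a[(a[:,2]>.165)]
        Q+= [b,bar]
    Q=np.vstack(Q); print(nm,len(Q))
    p,m=fit_tray(Q,[.572,-.156,.118,0,np.radians(-25),0]); print(p[:3].round(4),np.degrees(p[3:]).round(2),m)
    R=Rn.from_euler('ZYX',p[3:]).as_matrix(); print('bar',(p[:3]+R@[0,0,.066]).round(4))
E
```

```text
frame (array([ 0.55441293,  0.19352826, -0.09457268]), np.float64(0.04690760334041188), np.float64(0.0731863764088754))
top 4040
[ 0.5838 -0.1526  0.1103] [  1.91 -25.49   0.12] 0.0007702201932570354
bar [ 0.5554 -0.1537  0.1699]
scene 4680
[ 0.5831 -0.1546  0.1119] [  1.52 -24.89   0.1 ] 0.0007456176649008885
bar [ 0.5553 -0.1554  0.1718]
both 8720
[ 0.5831 -0.1543  0.1114] [  1.79 -25.03  -0.14] 0.0008820738286859801
bar [ 0.5552 -0.155   0.1712]
```

```bash
cat > plan.py <<'E'
from h import *
def plan(p,R,maxd=.25,maxa=45,nrow=5):
    o=telemetry.get_obs(); p0=o['position'];R0=Rn.from_quat(o['tool_rot'])
    d=R0.inv().apply(np.array(p)-p0); rv=np.degrees((R0.inv()*Rn.from_matrix(R)).as_rotvec())
    f=min(1,maxd/(np.linalg.norm(d)+1e-9),maxa/(np.linalg.norm(rv)+1e-9))
    print('pos',p0.round(4),'F',o['ft_force'].round(1),'M',o['moment'].round(2),'w',round(o['grip_width'],4),'t',round(o['time'],2),'| left d',d.round(4),'rv',rv.round(2),'f',round(f,2))
    for k in range(1,nrow+1): print((d*f*k/nrow).round(4),(rv*f*k/nrow).round(1))
def Rtray(yaw,pitch=0,roll=0): return Rn.from_euler('ZYX',np.radians([yaw,pitch,roll])).as_matrix()
def Rtool(Rt): return np.c_[Rt[:,1],Rt[:,0],-Rt[:,2]]
E
cat > pre.py <<'E'
from plan import *
R=Rtool(Rtray(1.8,-25)); bar=np.array([.5552,-.155,.1712])
import sys
plan(bar-R[:,2]*float(sys.argv[1]),R)
E
python3 pre.py .1
```

```text
pos [0.2366 0.5778 0.2407] F [-0.6 -0.  -0.8] M [-0.    0.03  0.03] w 0.0869 t 0.1 | left d [-0.5341 -0.5746 -0.0202] rv [-22.27 -14.33  64.84] f 0.32
[-0.034  -0.0366 -0.0013] [-1.4 -0.9  4.1]
[-0.0681 -0.0732 -0.0026] [-2.8 -1.8  8.3]
[-0.1021 -0.1098 -0.0039] [-4.3 -2.7 12.4]
[-0.1361 -0.1464 -0.0052] [-5.7 -3.7 16.5]
[-0.1701 -0.1831 -0.0064] [-7.1 -4.6 20.7]
```

>>> step_arm --targets '[{"dx":-0.034,"dy":-0.036,"dz":-0.002,"rx":-1.4,"ry":-0.9,"rz":4.1},{"dx":-0.068,"dy":-0.073,"dz":-0.004,"rx":-2.8,"ry":-1.8,"rz":8.3},{"dx":-0.102,"dy":-0.11,"dz":-0.006,"rx":-4.3,"ry":-2.7,"rz":12.4},{"dx":-0.136,"dy":-0.146,"dz":-0.008,"rx":-5.7,"ry":-3.7,"rz":16.5},{"dx":-0.17,"dy":-0.183,"dz":-0.01,"rx":-7.1,"ry":-4.6,"rz":20.7}]' --gripper 1

```text
time: 0.72
position: [0.3247, 0.3425, 0.2509]
tool_rot: [0.366, 0.928, 0.052, 0.051]
ft_force: [0.5, 0.1, 1.3]
grip_width: 0.0872
```

```bash
python3 pre.py .1
```

```text
pos [0.3247 0.3425 0.2509] F [0.5 0.1 1.3] M [-0.07  0.11  0.02] w 0.0872 t 0.72 | left d [-0.4791 -0.2337 -0.0151] rv [-15.12  -9.69  44.05] f 0.47
[-0.0449 -0.0219 -0.0014] [-1.4 -0.9  4.1]
[-0.0898 -0.0438 -0.0028] [-2.8 -1.8  8.3]
[-0.1348 -0.0657 -0.0043] [-4.3 -2.7 12.4]
[-0.1797 -0.0877 -0.0057] [-5.7 -3.6 16.5]
[-0.2246 -0.1096 -0.0071] [-7.1 -4.5 20.6]
```

>>> step_arm --targets '[{"dx":-0.045,"dy":-0.022,"dz":-0.002,"rx":-1.4,"ry":-0.9,"rz":4.1},{"dx":-0.09,"dy":-0.044,"dz":-0.003,"rx":-2.8,"ry":-1.8,"rz":8.3},{"dx":-0.135,"dy":-0.066,"dz":-0.004,"rx":-4.3,"ry":-2.7,"rz":12.4},{"dx":-0.18,"dy":-0.088,"dz":-0.006,"rx":-5.7,"ry":-3.6,"rz":16.5},{"dx":-0.225,"dy":-0.11,"dz":-0.007,"rx":-7.1,"ry":-4.5,"rz":20.6}]'

```text
time: 1.35
position: [0.4132, 0.1066, 0.256]
tool_rot: [0.525, 0.839, 0.103, 0.1]
ft_force: [0.7, 0.3, 0.4]
grip_width: 0.0871
```

```bash
python3 pre.py .1
```

```text
pos [0.4132 0.1066 0.256 ] F [0.7 0.3 0.4] M [-0.11  0.2   0.03] w 0.0871 t 1.35 | left d [-0.2801 -0.0249  0.0041] rv [-7.97 -5.15 23.31] f 0.89
[-0.0498 -0.0044  0.0007] [-1.4 -0.9  4.1]
[-0.0996 -0.0088  0.0015] [-2.8 -1.8  8.3]
[-0.1494 -0.0133  0.0022] [-4.3 -2.7 12.4]
[-0.1992 -0.0177  0.0029] [-5.7 -3.7 16.6]
[-0.249  -0.0221  0.0037] [-7.1 -4.6 20.7]
```

>>> step_arm --targets '[{"dx":-0.055,"dy":-0.005,"dz":0.001,"rx":-1.6,"ry":-1.0,"rz":4.7},{"dx":-0.11,"dy":-0.01,"dz":0.002,"rx":-3.2,"ry":-2.1,"rz":9.3},{"dx":-0.165,"dy":-0.015,"dz":0.003,"rx":-4.8,"ry":-3.1,"rz":14},{"dx":-0.222,"dy":-0.02,"dz":0.003,"rx":-6.4,"ry":-4.1,"rz":18.6},{"dx":-0.28,"dy":-0.025,"dz":0.004,"rx":-8,"ry":-5.1,"rz":23.3}]'

```text
time: 1.98
position: [0.5128, -0.1581, 0.2618]
tool_rot: [0.68, 0.7, 0.156, 0.15]
ft_force: [0.5, -0.4, 0.5]
grip_width: 0.0871
```

```bash
python3 pre.py .1;python3 pre.py .0; python3 -c "
from h import *
shot('top','t1');shot('scene','s1')"
```

```text
pos [ 0.5128 -0.1581  0.2618] F [ 0.5 -0.4  0.5] M [-0.09  0.25 -0.02] w 0.0871 t 1.98 | left d [0.0018 0.0002 0.    ] rv [ 0.05 -0.04 -0.19] f 1
[0.0004 0.     0.    ] [ 0. -0. -0.]
[0.0007 0.0001 0.    ] [ 0.  -0.  -0.1]
[0.0011 0.0001 0.    ] [ 0.  -0.  -0.1]
[0.0015 0.0001 0.    ] [ 0.  -0.  -0.2]
[0.0018 0.0002 0.    ] [ 0.  -0.  -0.2]
pos [ 0.5128 -0.1581  0.2618] F [ 0.5 -0.4  0.5] M [-0.09  0.25 -0.02] w 0.0871 t 1.98 | left d [0.0017 0.0001 0.1   ] rv [ 0.05 -0.04 -0.19] f 1
[0.0003 0.     0.02  ] [ 0. -0. -0.]
[0.0007 0.     0.04  ] [ 0.  -0.  -0.1]
[0.001  0.0001 0.06  ] [ 0.  -0.  -0.1]
[0.0014 0.0001 0.08  ] [ 0.  -0.  -0.2]
[0.0017 0.0001 0.1   ] [ 0.  -0.  -0.2]
```

View pics/s1.png

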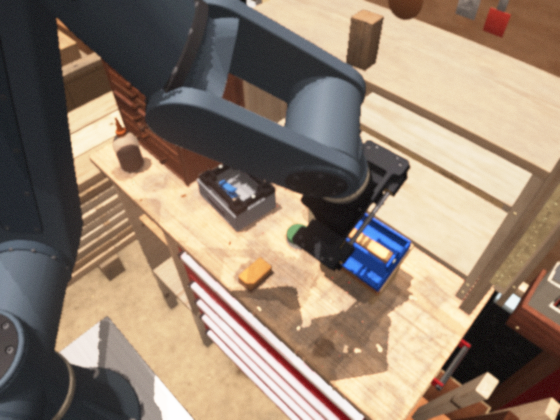

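View pics/t1.png

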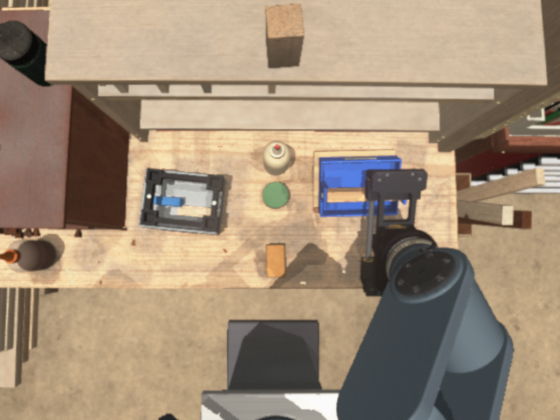

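Gripper is over the bar, jaws straddling it (top view ~ (390,190), parallax consistent). Advance.

>>> step_arm --targets '[{"dx":0.001,"dy":0,"dz":0.02,"rx":0,"ry":0,"rz":-0.1},{"dx":0.002,"dy":0,"dz":0.04,"rx":0,"ry":0,"rz":-0.2},{"dx":0.002,"dy":0,"dz":0.06,"rx":0,"ry":0,"rz":-0.2},{"dx":0.002,"dy":0,"dz":0.08,"rx":0,"ry":0,"rz":-0.2},{"dx":0.002,"dy":0,"dz":0.1,"rx":0,"ry":0,"rz":-0.2}]'

```text
time: 2.7
position: [0.5577, -0.1589, 0.1713]
tool_rot: [0.68, 0.7, 0.155, 0.153]
ft_force: [0.2, -0.0, 0.4]
grip_width: 0.0871
```

```bash
python3 pre.py .0; python3 - <<'E'
from h import *
s=shot('scene','s2')
cv2.imwrite('pics/s2c.png',cv2.resize(s['img'][170:300,290:430],None,fx=4,fy=4,interpolation=2))
E
```

```text
pos [ 0.5577 -0.1589  0.1713] F [ 0.2 -0.   0.4] M [-0.14  0.29  0.  ] w 0.0871 t 2.7 | left d [ 0.004  -0.0022 -0.0009] rv [ 0.19  0.27 -0.03] f 1
[ 0.0008 -0.0004 -0.0002] [ 0.   0.1 -0. ]
[ 0.0016 -0.0009 -0.0004] [ 0.1  0.1 -0. ]
[ 0.0024 -0.0013 -0.0006] [ 0.1  0.2 -0. ]
[ 0.0032 -0.0018 -0.0007] [ 0.2  0.2 -0. ]
[ 0.004  -0.0022 -0.0009] [ 0.2  0.3 -0. ]
```

View pics/s2c.png

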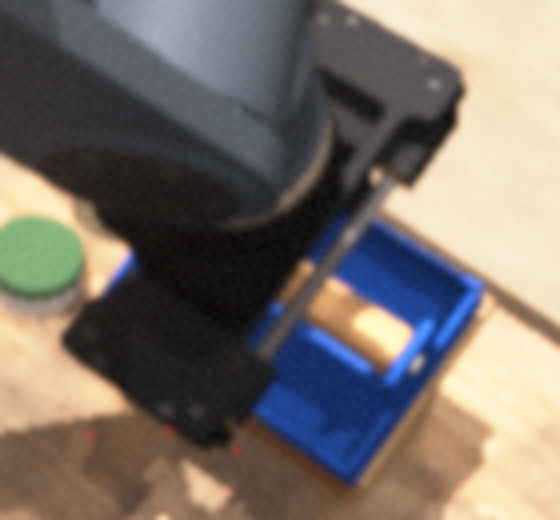

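Jaws straddle the bar, clear of the walls. Trim a few mm, then close.

>>> step_arm --targets '[{"dx":0.004,"dy":-0.002,"dz":-0.001,"rx":0.2,"ry":0.3,"rz":0},{"dx":0.004,"dy":-0.002,"dz":-0.001,"rx":0.2,"ry":0.3,"rz":0},{"dx":0.004,"dy":-0.002,"dz":-0.001,"rx":0.2,"ry":0.3,"rz":0},{"dx":0.004,"dy":-0.002,"dz":-0.001,"rx":0.2,"ry":0.3,"rz":0},{"dx":0.004,"dy":-0.002,"dz":-0.001,"rx":0.2,"ry":0.3,"rz":0}]'

```text
time: 3.38
position: [0.5553, -0.1548, 0.1697]
tool_rot: [0.68, 0.701, 0.155, 0.149]
ft_force: [0.1, -0.3, 0.5]
grip_width: 0.0866
```

>>> step_arm --targets '[{"dx":0,"dy":0,"dz":0},{"dx":0,"dy":0,"dz":0},{"dx":0,"dy":0,"dz":0},{"dx":0,"dy":0,"dz":0},{"dx":0,"dy":0,"dz":0}]' --gripper 0 --force 15

```text
invalid input
```

```bash
python3 pre.py .0|head -1
```

```text
pos [ 0.5553 -0.1548  0.1697] F [ 0.1 -0.3  0.5] M [-0.09  0.3   0.06] w 0.0866 t 3.38 | left d [-0.0002  0.0005 -0.0014] rv [-0.12 -0.1  -0.06] f 1
```

Every row needs all six fields.

>>> step_arm --targets '[{"dx":0,"dy":0.001,"dz":-0.001,"rx":0,"ry":0,"rz":0},{"dx":0,"dy":0.001,"dz":-0.001,"rx":0,"ry":0,"rz":0},{"dx":0,"dy":0.001,"dz":-0.001,"rx":0,"ry":0,"rz":0},{"dx":0,"dy":0.001,"dz":-0.001,"rx":0,"ry":0,"rz":0},{"dx":0,"dy":0.001,"dz":-0.001,"rx":0,"ry":0,"rz":0}]' --gripper 0 --force 15

```text
time: 4.0
position: [0.5558, -0.1548, 0.171]
tool_rot: [0.68, 0.701, 0.155, 0.149]
ft_force: [0.1, 0.5, 1.1]
grip_width: 0.045
```

```bash
python3 pre.py .0|head -1
```

```text
pos [ 0.5558 -0.1548  0.171 ] F [0.1 0.5 1.1] M [-0.05  0.3  -0.03] w 0.045 t 4.0 | left d [-0.0002 -0.0004 -0.0004] rv [-0.13 -0.1  -0.06] f 1
```

>>> step_arm --targets '[{"dx":0,"dy":0,"dz":0,"rx":0,"ry":0,"rz":0},{"dx":0,"dy":0,"dz":0,"rx":0,"ry":0,"rz":0},{"dx":0,"dy":0,"dz":0,"rx":0,"ry":0,"rz":0},{"dx":0,"dy":0,"dz":0,"rx":0,"ry":0,"rz":0},{"dx":0,"dy":0,"dz":0,"rx":0,"ry":0,"rz":0}]'

```text
time: 4.62
position: [0.5551, -0.1545, 0.1706]
tool_rot: [0.68, 0.701, 0.155, 0.148]
ft_force: [-3.9, -0.6, 0.1]
grip_width: 0.0197
```

>>> step_arm --targets '[{"dx":0,"dy":0,"dz":0,"rx":0,"ry":0,"rz":0},{"dx":0,"dy":0,"dz":0,"rx":0,"ry":0,"rz":0},{"dx":0,"dy":0,"dz":0,"rx":0,"ry":0,"rz":0},{"dx":0,"dy":0,"dz":0,"rx":0,"ry":0,"rz":0},{"dx":0,"dy":0,"dz":0,"rx":0,"ry":0,"rz":0}]' --force 45

```text
time: 5.25
position: [0.5551, -0.1545, 0.1706]
tool_rot: [0.68, 0.701, 0.155, 0.148]
ft_force: [-3.2, -0.8, -0.5]
grip_width: 0.0196
```

```bash
python3 pre.py .0|head -1
```

```text
pos [ 0.5551 -0.1545  0.1706] F [-3.2 -0.8 -0.5] M [-0.17  0.68 -0.01] w 0.0196 t 5.25 | left d [-0.0005  0.0004 -0.0005] rv [-0.21 -0.15 -0.06] f 1
```

>>> step_arm --targets '[{"dx":0,"dy":0,"dz":-0.005,"rx":0,"ry":0,"rz":0},{"dx":0,"dy":0,"dz":-0.015,"rx":0,"ry":0,"rz":0},{"dx":0,"dy":0,"dz":-0.03,"rx":0,"ry":0,"rz":0},{"dx":0,"dy":0,"dz":-0.045,"rx":0,"ry":0,"rz":0},{"dx":0,"dy":0,"dz":-0.06,"rx":0,"ry":0,"rz":0}]'

```text
time: 5.88
position: [0.5294, -0.1555, 0.2264]
tool_rot: [0.68, 0.701, 0.155, 0.149]
ft_force: [-0.4, -0.3, -4.1]
grip_width: 0.0196
```

```bash
cat > go.py <<'E'
from plan import *
import sys
a=[float(x) for x in sys.argv[1:]]  # x y z yaw pitch
plan(a[:3],Rtool(Rtray(a[3],a[4] if len(a)>4 else 0)))
E
python3 go.py .50 -.155 .29 1.8 0
python3 -c "
from h import *
shot('scene','s3')"
```

```text
pos [ 0.5294 -0.1555  0.2264] F [-0.4 -0.3 -4.1] M [-0.11  0.61  0.02] w 0.0196 t 5.88 | left d [ 0.0015 -0.     -0.0701] rv [24.82 -0.13 -0.03] f 1
[ 0.0003 -0.     -0.014 ] [ 5. -0. -0.]
[ 0.0006 -0.     -0.028 ] [ 9.9 -0.1 -0. ]
[ 0.0009 -0.     -0.042 ] [14.9 -0.1 -0. ]
[ 0.0012 -0.     -0.0561] [19.9 -0.1 -0. ]
[ 0.0015 -0.     -0.0701] [24.8 -0.1 -0. ]
```

View pics/s3.png

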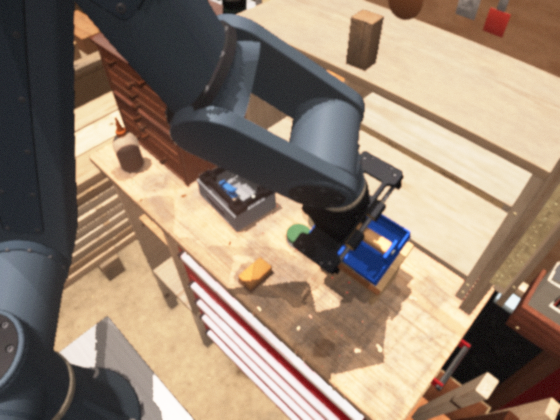

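Tray is off the stand (force −4 N = its weight). Level and raise.

>>> step_arm --targets '[{"dx":0,"dy":0,"dz":-0.014,"rx":5,"ry":0,"rz":0},{"dx":0.001,"dy":0,"dz":-0.028,"rx":9.9,"ry":0,"rz":0},{"dx":0.001,"dy":0,"dz":-0.042,"rx":14.9,"ry":-0.1,"rz":0},{"dx":0.001,"dy":0,"dz":-0.056,"rx":19.9,"ry":-0.1,"rz":0},{"dx":0.001,"dy":0,"dz":-0.07,"rx":24.8,"ry":-0.1,"rz":0}]'

```text
time: 6.55
position: [0.4999, -0.1557, 0.2925]
tool_rot: [0.696, 0.718, -0.0, 0.001]
ft_force: [1.4, 0.1, -4.7]
grip_width: 0.0196
```

```bash
python3 go.py .52 .1 .29 -5.4 0
```

```text
pos [ 0.4999 -0.1557  0.2925] F [ 1.4  0.1 -4.7] M [-0.05  0.02  0.02] w 0.0196 t 6.55 | left d [0.2549 0.0278 0.0021] rv [0.08 0.07 7.13] f 0.97
[0.0497 0.0054 0.0004] [0.  0.  1.4]
[0.0994 0.0108 0.0008] [0.  0.  2.8]
[0.1491 0.0163 0.0013] [0.  0.  4.2]
[0.1988 0.0217 0.0017] [0.1 0.1 5.6]
[0.2485 0.0271 0.0021] [0.1 0.1 7. ]
```

>>> step_arm --targets '[{"dx":0.04,"dy":0.004,"dz":0,"rx":0,"ry":0,"rz":1.4},{"dx":0.09,"dy":0.009,"dz":0,"rx":0,"ry":0,"rz":2.8},{"dx":0.14,"dy":0.014,"dz":0,"rx":0,"ry":0,"rz":4.2},{"dx":0.19,"dy":0.02,"dz":0,"rx":0,"ry":0,"rz":5.6},{"dx":0.24,"dy":0.026,"dz":0,"rx":0.1,"ry":0.1,"rz":7.0}]'

```text
time: 7.18
position: [0.5188, 0.0867, 0.2926]
tool_rot: [0.739, 0.673, 0.001, 0.0]
ft_force: [0.3, -0.7, -4.3]
grip_width: 0.0195
```

```bash
python3 go.py .5544 .1935 .25 -5.4 0
```

```text
pos [0.5188 0.0867 0.2926] F [ 0.3 -0.7 -4.3] M [-0.08 -0.02 -0.  ] w 0.0195 t 7.17 | left d [0.1097 0.0255 0.0428] rv [ 0.07 -0.06  0.04] f 1
[0.0219 0.0051 0.0086] [ 0. -0.  0.]
[0.0439 0.0102 0.0171] [ 0. -0.  0.]
[0.0658 0.0153 0.0257] [ 0. -0.  0.]
[0.0877 0.0204 0.0342] [ 0.1 -0.   0. ]
[0.1097 0.0255 0.0428] [ 0.1 -0.1  0. ]
```

>>> step_arm --targets '[{"dx":0.022,"dy":0.005,"dz":0.003,"rx":0,"ry":0,"rz":0},{"dx":0.044,"dy":0.01,"dz":0.01,"rx":0,"ry":0,"rz":0},{"dx":0.066,"dy":0.015,"dz":0.02,"rx":0,"ry":0,"rz":0},{"dx":0.088,"dy":0.02,"dz":0.032,"rx":0.1,"ry":0,"rz":0},{"dx":0.11,"dy":0.0255,"dz":0.043,"rx":0.1,"ry":-0.1,"rz":0}]'

```text
time: 7.8
position: [0.5548, 0.1948, 0.2491]
tool_rot: [0.74, 0.673, -0.0, -0.0]
ft_force: [0.1, -0.1, -2.6]
grip_width: 0.0197
```

```bash
python3 go.py .5544 .1935 .25 -5.4 0; python3 - <<'E'
from h import *
shot('scene','s4');shot('top','t4')
E
```

```text
pos [0.5548 0.1948 0.2491] F [ 0.1 -0.1 -2.6] M [-0.1   0.03 -0.04] w 0.0197 t 7.8 | left d [-0.0013 -0.0002 -0.0009] rv [-0.04  0.03  0.01] f 1
[-0.0003 -0.     -0.0002] [-0.  0.  0.]
[-0.0005 -0.0001 -0.0003] [-0.  0.  0.]
[-0.0008 -0.0001 -0.0005] [-0.  0.  0.]
[-0.0011 -0.0002 -0.0007] [-0.  0.  0.]
[-0.0013 -0.0002 -0.0009] [-0.  0.  0.]
```

View pics/s4.png

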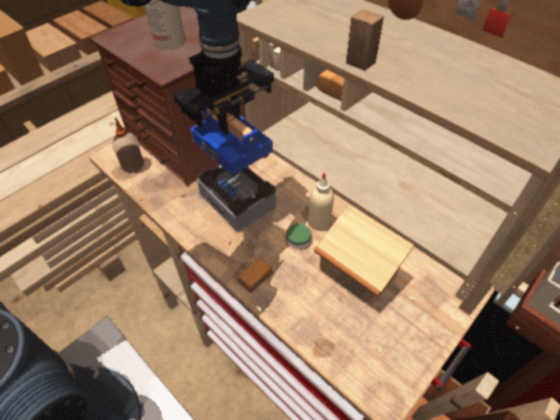

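View pics/t4.png

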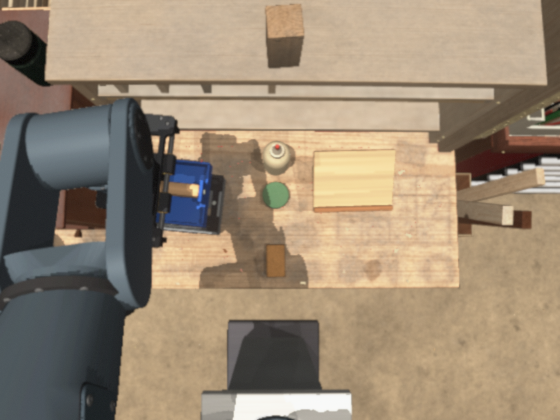

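Tray held level above the lower tray; wide open view. Fit the held tray's pose against the TCP.

```bash
cat > held.py <<'E'
from fit import *
import sys
from plan import Rtray
def held(files,tcp,yaw):
    tcp=np.array(tcp); R0=Rtray(yaw)
    for nm,C in [(f,[f]) for f in files]+[('both',files)]:
        Q=[]
        for k in C:
            c=load(k); b,a=tray_pts(c,(tcp-[.11,.12,.085],tcp+[.11,.12,.03])); Q.append(b)
            q=(a-tcp)@R0; Q.append(a[(np.abs(q[:,0])<.014)&(np.abs(q[:,1])<.066)&(np.abs(q[:,2])<.02)&(np.abs(q[:,1])>.025)])
        Q=np.vstack(Q); p0=[*(tcp-[0,0,.066]),np.radians(yaw),0,0]
        p,m=fit_tray(Q,p0); R=Rn.from_euler('ZYX',p[3:]).as_matrix()
        print(nm,len(Q),'org',p[:3].round(4),'yaw,pitch,roll',np.degrees(p[3:]).round(2),'med',round(m,5),'off wrt TCP (tray axes)',(R0.T@(p[:3]-tcp)).round(4))
E
python3 - <<'E'
from held import *
held(['s4','t4'],[.5548,.1948,.2491],-5.4)
E
```

```text
s4 2350 org [0.5546 0.1939 0.1839] yaw,pitch,roll [-5.48  0.3  -0.06] med 0.00066 off wrt TCP (tray axes) [-0.0001 -0.001  -0.0652]
t4 2218 org [0.555  0.1981 0.1816] yaw,pitch,roll [-5.32  0.26  0.13] med 0.00075 off wrt TCP (tray axes) [-0.0001  0.0033 -0.0675]
both 4568 org [0.5536 0.1946 0.1834] yaw,pitch,roll [-5.    1.32  0.64] med 0.00087 off wrt TCP (tray axes) [-0.0012 -0.0003 -0.0657]
```

```bash
cat > ff2.py <<'E'
from fit import *
def fit2(c,zt,win=.12,c0=(.555,.195)):
    P=cloud(c); s=und(c,np.stack(np.meshgrid(np.arange(560),np.arange(420)),-1).reshape(-1,2)); d=np.c_[s,np.ones(len(s))]@c['R']; o=-c['R'].T@c['t']
    X=o+d*((zt-o[2])/d[:,2])[:,None]; Z=P.reshape(-1,3)[:,2]
    m=(np.abs(X[:,:2]-c0).max(1)<win)&np.isfinite(Z); X=X[m];Z=Z[m]
    up=Z>zt-.005
    def cost(p):
        cs,sn=np.cos(p[2]),np.sin(p[2]); q=np.abs((X[:,:2]-p[:2])@np.array([[cs,-sn],[sn,cs]]))
        a=np.abs(q-[.042,.062]).max(1); k=a<.0135
        return (((1/(1+np.exp((a[k]-.009)/.001)))-(~up[k]))**2).sum()/k.sum()
    best=min((minimize(cost,[x,y,a],method='Nelder-Mead',options=dict(initial_simplex=np.array([[x,y,a],[x+.005,y,a],[x,y+.005,a],[x,y,a+.05]]))) for x in np.arange(.544,.566,.004) for y in np.arange(.184,.208,.004) for a in(-.12,-.07)),key=lambda r:r.fun)
    return best.x.round(4),np.degrees(best.x[2]).round(2),best.fun
if __name__=='__main__':
    for n in('top0','scene0'):
        c=load(n); P=cloud(c).reshape(-1,3); m=(np.abs(P[:,:2]-[.555,.195]).max(1)<.1); z=P[m,2]; z=z[(z>.065)&(z<.085)]; print(n,len(z),np.median(z),fit2(c,np.median(z)),fit2(c,.074))
E
python3 ff2.py
```

```text
top0 1514 0.0731312808064758 (array([ 0.5546,  0.1938, -0.0962]), np.float64(-5.51), np.float64(0.042320043146954076)) (array([ 0.5545,  0.1938, -0.094 ]), np.float64(-5.39), np.float64(0.04191648912731758))
scene0 1116 0.07327135878745453 (array([ 0.5529,  0.1913, -0.1026]), np.float64(-5.88), np.float64(0.11728833553745037)) (array([ 0.553 ,  0.1911, -0.0966]), np.float64(-5.54), np.float64(0.10388669511231065))
```

```bash
python3 go.py .5537 .1913 .160 -5.45 0
```

```text
pos [0.5545 0.196  0.2481] F [-0.1  0.7 -3.9] M [-0.18  0.03 -0.01] w 0.0194 t 7.9 | left d [-0.0048 -0.0002  0.0881] rv [-0.14  0.    0.18] f 1
[-0.001  -0.      0.0176] [-0.  0.  0.]
[-0.0019 -0.0001  0.0352] [-0.1  0.   0.1]
[-0.0029 -0.0001  0.0528] [-0.1  0.   0.1]
[-0.0038 -0.0001  0.0705] [-0.1  0.   0.1]
[-0.0048 -0.0002  0.0881] [-0.1  0.   0.2]
```

>>> step_arm --targets '[{"dx":-0.002,"dy":0,"dz":0.02,"rx":0,"ry":0,"rz":0.1},{"dx":-0.004,"dy":0,"dz":0.045,"rx":-0.1,"ry":0,"rz":0.1},{"dx":-0.0045,"dy":0,"dz":0.065,"rx":-0.1,"ry":0,"rz":0.2},{"dx":-0.0045,"dy":0,"dz":0.08,"rx":-0.1,"ry":0,"rz":0.2},{"dx":-0.0045,"dy":0,"dz":0.085,"rx":-0.1,"ry":0,"rz":0.2}]'

```text
time: 8.52
position: [0.5537, 0.1913, 0.1622]
tool_rot: [0.74, 0.673, -0.001, -0.001]
ft_force: [0.2, -0.2, -4.8]
grip_width: 0.0198
```

>>> step_arm --targets '[{"dx":0,"dy":0,"dz":0,"rx":0,"ry":0,"rz":0},{"dx":0,"dy":0,"dz":0,"rx":0,"ry":0,"rz":0},{"dx":0,"dy":0,"dz":0,"rx":0,"ry":0,"rz":0},{"dx":0,"dy":0,"dz":0,"rx":0,"ry":0,"rz":0},{"dx":0,"dy":0,"dz":0,"rx":0,"ry":0,"rz":0}]'

```text
time: 9.15
position: [0.5537, 0.1914, 0.1624]
tool_rot: [0.74, 0.673, -0.001, -0.0]
ft_force: [-0.4, 0.3, -4.5]
grip_width: 0.0198
```

```bash
python3 go.py .5537 .1917 .160 -5.45 0; python3 - <<'E'
from held import *
a=telemetry.get_obs()['position'];shot('scene','s5');b=telemetry.get_obs()['position'];shot('top','t5');print(a,b,telemetry.get_obs()['position'])
held(['s5','t5'],a,-5.4)
s=load('s5');t=load('t5')
cv2.imwrite('pics/s5c.png',cv2.resize(s['img'][90:240,170:300],None,fx=4,fy=4,interpolation=2))
E
```

```text
pos [0.5537 0.1914 0.1624] F [-0.4  0.3 -4.5] M [-0.05  0.03 -0.  ] w 0.0198 t 9.15 | left d [ 0.0003 -0.      0.0024] rv [-0.1   0.02 -0.02] f 1
[ 0.0001 -0.      0.0005] [-0.  0. -0.]
[ 0.0001 -0.      0.001 ] [-0.  0. -0.]
[ 0.0002 -0.      0.0015] [-0.1  0.  -0. ]
[ 0.0003 -0.      0.0019] [-0.1  0.  -0. ]
[ 0.0003 -0.      0.0024] [-0.1  0.  -0. ]
[0.55368964 0.19138276 0.1624325 ] [0.55368223 0.19136233 0.16234291] [0.55362244 0.19134645 0.16227876]
s5 1927 org [0.5529 0.1905 0.0971] yaw,pitch,roll [-5.19  0.52  0.15] med 0.00071 off wrt TCP (tray axes) [-0.0007 -0.0009 -0.0653]
t5 1669 org [0.5535 0.1917 0.0964] yaw,pitch,roll [-5.4   0.23 -0.05] med 0.00082 off wrt TCP (tray axes) [-0.0003  0.0003 -0.0661]
both 3596 org [0.553  0.1908 0.0969] yaw,pitch,roll [-5.16  0.46  0.26] med 0.0008 off wrt TCP (tray axes) [-0.0006 -0.0007 -0.0655]
```

View pics/s5c.png

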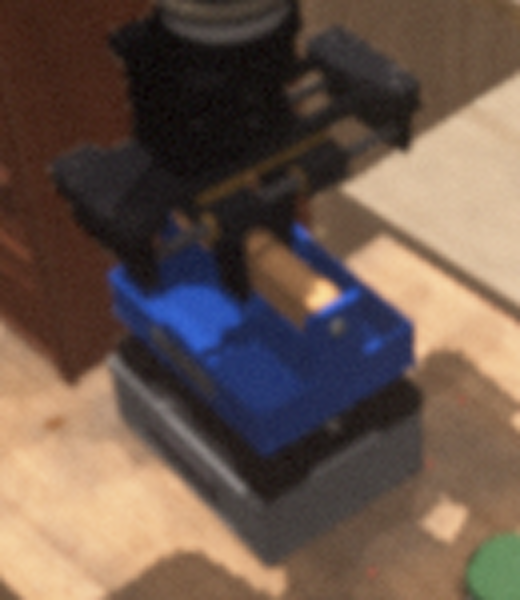

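>>> step_arm --targets '[{"dx":0.0016,"dy":0.0005,"dz":0.002,"rx":0,"ry":0,"rz":0},{"dx":0.0016,"dy":0.0005,"dz":0.004,"rx":0,"ry":0,"rz":0},{"dx":0.0016,"dy":0.0005,"dz":0.006,"rx":0,"ry":0,"rz":0},{"dx":0.0016,"dy":0.0005,"dz":0.008,"rx":0,"ry":0,"rz":0},{"dx":0.0016,"dy":0.0005,"dz":0.009,"rx":0,"ry":0,"rz":0}]'

```text
time: 9.88
position: [0.5542, 0.1929, 0.1531]
tool_rot: [0.74, 0.673, -0.001, -0.001]
ft_force: [-1.1, -0.9, -4.8]
grip_width: 0.0193
```

```bash
python3 go.py .5543 .1929 .152 -5.45 0|head -1
```

```text
pos [0.5542 0.1929 0.1531] F [-1.1 -0.9 -4.8] M [-0.08  0.09  0.01] w 0.0193 t 9.88 | left d [0.     0.0001 0.0011] rv [-0.13  0.03 -0.02] f 1
```

No contact yet; 4 mm further gently.

>>> step_arm --targets '[{"dx":0,"dy":0,"dz":0.001,"rx":0,"ry":0,"rz":0},{"dx":0,"dy":0,"dz":0.002,"rx":0,"ry":0,"rz":0},{"dx":0,"dy":0,"dz":0.003,"rx":0,"ry":0,"rz":0},{"dx":0,"dy":0,"dz":0.004,"rx":0,"ry":0,"rz":0},{"dx":0,"dy":0,"dz":0.004,"rx":0,"ry":0,"rz":0}]'

```text
time: 10.5
position: [0.5541, 0.1929, 0.149]
tool_rot: [0.74, 0.673, -0.001, -0.001]
ft_force: [-0.4, 0.3, -4.4]
grip_width: 0.0194
```

```bash
python3 go.py .5543 .1929 .152 -5.45 0|head -1
```

```text
pos [0.5541 0.1929 0.149 ] F [-0.4  0.3 -4.4] M [-0.11  0.02 -0.02] w 0.0194 t 10.5 | left d [ 0.0001  0.0002 -0.003 ] rv [-0.14  0.03 -0.03] f 1
```

>>> step_arm --targets '[{"dx":0,"dy":0,"dz":0.001,"rx":0,"ry":0,"rz":0},{"dx":0,"dy":0,"dz":0.002,"rx":0,"ry":0,"rz":0},{"dx":0,"dy":0,"dz":0.003,"rx":0,"ry":0,"rz":0},{"dx":0,"dy":0,"dz":0.004,"rx":0,"ry":0,"rz":0},{"dx":0,"dy":0,"dz":0.004,"rx":0,"ry":0,"rz":0}]'

```text
time: 11.12
position: [0.554, 0.1928, 0.1448]
tool_rot: [0.74, 0.673, -0.001, -0.001]
ft_force: [0.6, -0.2, -3.8]
grip_width: 0.0193
```

```bash
python3 go.py .5543 .1929 .140 -5.45 0|head -1
```

```text
pos [0.554  0.1928 0.1448] F [ 0.6 -0.2 -3.8] M [-0.06  0.04  0.01] w 0.0193 t 11.12 | left d [0.0001 0.0003 0.0048] rv [-0.16  0.04 -0.03] f 1
```

In the sockets (7 mm past contact height without force). Continue to home (~0.1395).

>>> step_arm --targets '[{"dx":0,"dy":0,"dz":0.001,"rx":0,"ry":0,"rz":0},{"dx":0,"dy":0,"dz":0.002,"rx":0,"ry":0,"rz":0},{"dx":0,"dy":0,"dz":0.003,"rx":0,"ry":0,"rz":0},{"dx":0,"dy":0,"dz":0.004,"rx":0,"ry":0,"rz":0},{"dx":0,"dy":0,"dz":0.004,"rx":0,"ry":0,"rz":0}]'

```text
time: 11.75
position: [0.5539, 0.1928, 0.1407]
tool_rot: [0.74, 0.673, -0.001, -0.001]
ft_force: [0.1, 1.7, -4.1]
grip_width: 0.0197
```

```bash
python3 go.py .5543 .1929 .140 -5.45 0|head -1
```

```text
pos [0.5539 0.1928 0.1407] F [ 0.1  1.7 -4.1] M [-0.11 -0.02 -0.01] w 0.0197 t 11.75 | left d [0.0001 0.0004 0.0007] rv [-0.17  0.04 -0.03] f 1
```

>>> step_arm --targets '[{"dx":0,"dy":0,"dz":0.0004,"rx":0,"ry":0,"rz":0},{"dx":0,"dy":0,"dz":0.0008,"rx":0,"ry":0,"rz":0},{"dx":0,"dy":0,"dz":0.0012,"rx":0,"ry":0,"rz":0},{"dx":0,"dy":0,"dz":0.0016,"rx":0,"ry":0,"rz":0},{"dx":0,"dy":0,"dz":0.0016,"rx":0,"ry":0,"rz":0}]'

```text
time: 12.38
position: [0.5538, 0.1927, 0.1398]
tool_rot: [0.74, 0.673, -0.001, -0.001]
ft_force: [-2.4, -0.8, 3.9]
grip_width: 0.0197
```

```bash
python3 go.py .5543 .1929 .140 -5.45 0|head -1
```

```text
pos [0.5538 0.1927 0.1398] F [-2.4 -0.8  3.9] M [-0.22  0.35  0.  ] w 0.0197 t 12.38 | left d [ 0.0002  0.0005 -0.0002] rv [-0.17  0.05 -0.02] f 1
```

>>> step_arm --targets '[{"dx":0,"dy":0,"dz":0.0005,"rx":0,"ry":0,"rz":0},{"dx":0,"dy":0,"dz":0.001,"rx":0,"ry":0,"rz":0},{"dx":0,"dy":0,"dz":0.0015,"rx":0,"ry":0,"rz":0},{"dx":0,"dy":0,"dz":0.0015,"rx":0,"ry":0,"rz":0},{"dx":0,"dy":0,"dz":0.0015,"rx":0,"ry":0,"rz":0}]'

```text
time: 13.0
position: [0.5538, 0.1927, 0.1397]
tool_rot: [0.74, 0.673, -0.001, -0.001]
ft_force: [-4.5, -2.4, 9.4]
grip_width: 0.0197
```

```bash
python3 go.py .5543 .1929 .140 -5.45 0|head -1
```

```text
pos [0.5538 0.1927 0.1397] F [-4.5 -2.4  9.4] M [-0.3   0.65 -0.  ] w 0.0197 t 13.0 | left d [ 0.0002  0.0005 -0.0003] rv [-0.14  0.05 -0.01] f 1
```

>>> step_arm --targets '[{"dx":0,"dy":0,"dz":0,"rx":0,"ry":0,"rz":0},{"dx":0,"dy":0,"dz":0,"rx":0,"ry":0,"rz":0},{"dx":0,"dy":0,"dz":0,"rx":0,"ry":0,"rz":0},{"dx":0,"dy":0,"dz":0,"rx":0,"ry":0,"rz":0},{"dx":0,"dy":0,"dz":0,"rx":0,"ry":0,"rz":0}]' --gripper 0.6

```text
time: 13.62
position: [0.5538, 0.1927, 0.1395]
tool_rot: [0.74, 0.673, -0.001, -0.001]
ft_force: [0.3, -0.1, 0.3]
grip_width: 0.0514
```

>>> step_arm --targets '[{"dx":0,"dy":0,"dz":0,"rx":0,"ry":0,"rz":0},{"dx":0,"dy":0,"dz":0,"rx":0,"ry":0,"rz":0},{"dx":0,"dy":0,"dz":0,"rx":0,"ry":0,"rz":0},{"dx":0,"dy":0,"dz":0,"rx":0,"ry":0,"rz":0},{"dx":0,"dy":0,"dz":0,"rx":0,"ry":0,"rz":0}]'

```text
time: 14.25
position: [0.5538, 0.1927, 0.1395]
tool_rot: [0.74, 0.673, -0.001, -0.001]
ft_force: [-0.2, -0.3, -0.2]
grip_width: 0.0524
```

>>> step_arm --targets '[{"dx":0,"dy":0,"dz":-0.01,"rx":0,"ry":0,"rz":0},{"dx":0,"dy":0,"dz":-0.03,"rx":0,"ry":0,"rz":0},{"dx":0,"dy":0,"dz":-0.055,"rx":0,"ry":0,"rz":0},{"dx":0,"dy":0,"dz":-0.08,"rx":0,"ry":0,"rz":0},{"dx":0,"dy":0,"dz":-0.1,"rx":0,"ry":0,"rz":0}]'

```text
time: 14.88
position: [0.5544, 0.1929, 0.2414]
tool_rot: [0.74, 0.673, -0.0, -0.0]
ft_force: [0.3, 0.6, 0.2]
grip_width: 0.0522
```

```bash
python3 go.py .45 .35 .28 -5.4 0
```

```text
pos [0.5544 0.1929 0.2414] F [0.3 0.6 0.2] M [-0.12  0.06  0.04] w 0.0522 t 14.88 | left d [ 0.1465 -0.1189 -0.0386] rv [-0.04  0.03 -0.06] f 1
[ 0.0293 -0.0238 -0.0077] [-0.  0. -0.]
[ 0.0586 -0.0476 -0.0154] [-0.  0. -0.]
[ 0.0879 -0.0713 -0.0231] [-0.  0. -0.]
[ 0.1172 -0.0951 -0.0309] [-0.  0. -0.]
[ 0.1465 -0.1189 -0.0386] [-0.   0.  -0.1]
```

>>> step_arm --targets '[{"dx":-0.02,"dy":-0.02,"dz":-0.015,"rx":0,"ry":0,"rz":0},{"dx":-0.04,"dy":-0.05,"dz":-0.03,"rx":0,"ry":0,"rz":0},{"dx":-0.06,"dy":-0.075,"dz":-0.045,"rx":0,"ry":0,"rz":0},{"dx":-0.08,"dy":-0.1,"dz":-0.06,"rx":0,"ry":0,"rz":0},{"dx":-0.1,"dy":-0.12,"dz":-0.06,"rx":0,"ry":0,"rz":0}]'

```text
time: 15.5
position: [0.4251, 0.1044, 0.3034]
tool_rot: [0.74, 0.673, 0.001, 0.001]
ft_force: [-0.2, 0.1, 0.8]
grip_width: 0.052
```

```bash
python3 - <<'E'
from held import *
shot('scene','s6');shot('top','t6')
held(['s6','t6'],[.5538,.1927,.1395],-5.4)
E
```

```text
s6 1928 org [0.5529 0.1918 0.0744] yaw,pitch,roll [-5.36  0.59  0.03] med 0.00071 off wrt TCP (tray axes) [-0.0008 -0.001  -0.0651]
t6 3052 org [0.5536 0.1933 0.0739] yaw,pitch,roll [-5.58  0.11  0.08] med 0.00079 off wrt TCP (tray axes) [-0.0003  0.0006 -0.0656]
both 4980 org [0.5532 0.1923 0.0741] yaw,pitch,roll [-5.42  0.34  0.08] med 0.00081 off wrt TCP (tray axes) [-0.0005 -0.0004 -0.0654]
```

View pics/s6.png

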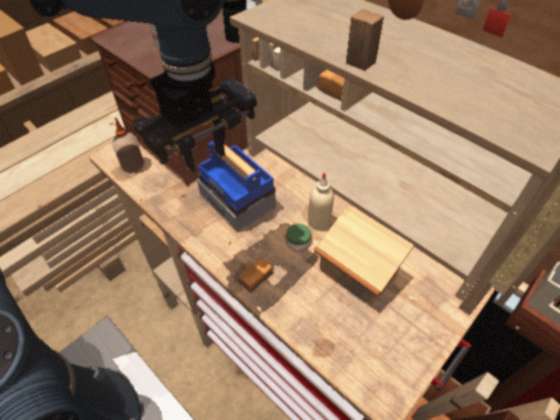

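View pics/t6.png

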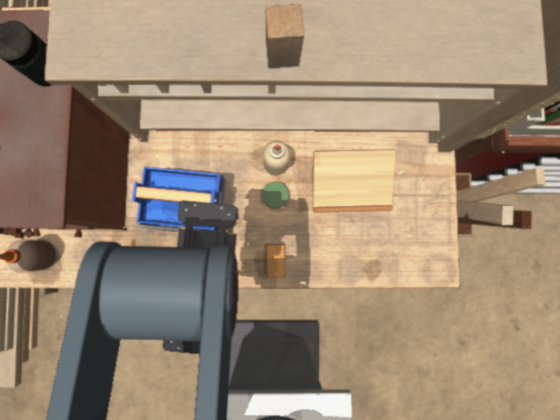

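Seated at origin z = 74 mm, level; bottle (277,155), tin (276,195) and sponge (275,260) are unmoved, and the arm is clear.

```bash
python3 -c "
from h import *
print(robot.hand_in(), telemetry.get_obs()['time'])"
```

```text
the job is handed in; nothing more can be done
the job is handed in; nothing more can be done
```

The blue tray is on the lower tray with all four lugs in the sockets, fully home. I handed the job in about 16 s into the run.

- **Moves:** I gripped the tray by its wooden bar, lifted it straight off the stand, levelled it and carried it over. From the camera fits of the socket frame and the held tray I moved it about 1.5 mm sideways. The lugs then slid in with no noticeable resistance. I pressed gently until it stopped (about 14 N above the carried weight), released it and backed off.
- **Last checks:** With the gripper off, the fitted tray origin is 74.1 mm up, against 74 mm for seated. It is tilted about 0.3°, which matches the 0.2–0.5° bias in the same fit while the tray was held. Its yaw is −5.4°, matching the frame. The gripper is open and clear, and the last wrist reading was about zero. By eye, the bottle, tin and sponge sit at the same places in the top picture as at the start.
- **Disagreement:** The two cameras differ by about 1.5 mm in the tray's y position and 0.5° in pitch, which is within the calibration error. I took no close-up of the seam, so "flush" rests on the measured height and the firm stop.

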